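# Clip the biscuit box shut and slide it home

### The arm

A 6-joint arm with a two-finger parallel gripper is mounted at the origin on the work surface. World frame = base frame: x ahead of the robot, y to its left, z up, the work surface at z = 0. Lengths are in m, angles in rad, forces in N, time in s.
With the tool pointing down it reaches from about 0.325 to 0.775 m from the base axis. Payload 5.5 kg.
Tool frame: the origin (TCP) lies at the very end of the fingers, on their centre line; the grasp point (between the pads) lies 19 mm behind it; z points along the fingers, y is the line along which they close (so a half turn about z gives the same grasp; the last joint's range is limited). The gripper opens to 85 mm and grips with 20 to 120 N. Pads are 22 mm wide; open, the fingers measure 114 mm over their backs; the gripper's body (76 mm by 85 mm) begins 54 mm behind the grasp point. The pads swing forward as they close: fully open they stand 13 mm farther back than shut.
Start: joints at [1.157, 0.091, 1.231, -0, 1.82, -0.057], TCP at [0.21, 0.562, 0.231] pointing down, gripper open.
Joint ranges: [-2.87, 2.87], [-0.86, 2.18], [0.17, 2.46], [-1.51, 4.65], [0.06, 2.69], [-2.65, 2.65]. Speed limits (rad/s): [2.57, 2.57, 3.01, 3.14, 3.14, 3.14].

### API

Orientations are given as a unit quaternion [x, y, z, w].
In Python, from bench import env, capture, get_calibration gives the robot as it stands. The module is installed in compiled form; this text tells all that it offers.
- The arm moves only by the shell command python3 -m handwheel 'ROWS'. ROWS is text: rows parted by semicolons, each of 5 numbers parted by spaces: the opening, from -1 (shut) to 1 (fully open), then the shift along the world's x, y, z scaled (see below), then the turn about the world's z scaled (see below). A call has 1 to 20 rows; each row shifts and turns the commanded pose from where the row before left it; what a row does not reach is not made up. The controller multiplies each number of a shift by 0.4 m and each number of a turn by 5 degrees. A row lasts 1/12 s, in which the tool goes at most 41.7 mm and 7.16 degrees, less where a joint would pass 70% of its speed; a pose out of reach is approached as far as the arm can. A call with a number of a shift or a turn outside -1 to 1 is refused whole. A call with a gripper value outside its range is refused whole. The fingers move at their own pace and stop on an object; the grip force is fixed at half the most. Time passes only in rows, so rows that do not move let the fingers close. It gives the time, the measured TCP pose, the force, the opening and the grip force at its end, in the units of the state.
- env.state(): the state, without advancing time (a new reading comes with each control period).
- capture(name): name is "scene" or "top" or "wrist"; returns (picture, depth): 384x512x3 uint8, red, green, blue; 384x512 float32, m along the optical axis (not along the pixel's ray), 0 where there is no reading.
- get_calibration(name): a dict with "intrinsics" (3x3 intrinsics, pixels), "cam_to_world" (4x4, takes a point from camera to world coordinates); the wrist camera has in their place "mount" (4x4, takes a point from camera to tool coordinates, whose origin is the TCP and whose axes are the flange's). Camera axes: x right, y up, looking along -z (the intrinsics and any distortion apply to the point x, -y, -z); pixel columns grow to the right and rows downward; lengths in m; the calibration is good to about 2 mm. A picture is of the moment at which its call begins: read the wrist's pose just before it. get_calibration takes no time and is no camera call.
- env.sign_off(): hands the job in; it is judged then, once.
The state is a dict: "t": time; "joint_positions": joint angles; "joint_vel": joint speeds; "effort": joint torques, N m; "tcp_pos": TCP position; "ee_rot": TCP orientation; "contact_force": force on the tool from outside, world axes, zero at the start; "moment": the same for the moment, N m; "grip_width": finger opening in m; "grip_force": force on a finger pad.
Only numpy, scipy, OpenCV 4.12 (cv2) and the standard library are available. Lean on these libraries where they do the work, as an engineer would, in place of code of your own. Each camera call takes 0.05 s, during which the arm holds its last target. There are 200 camera calls.

### The job

Close the biscuit box for the night: snap its four hinged lid clips down over the rim one at a time, in opposite-corner order (any clip first, then the one diagonally across, then the last two, either first). When all four are shut, push the box on its sliding tray away from the robot until it is fully home against the stop of the runner. Leave the other things on the counter where they are.

Things in the scene. Friction and masses are not known exactly. Their poses are not given: they have to be found in the camera images.
- runner: Fixed steel runner on the counter, 250 x 130 mm, carrying the biscuit box on a sliding tray. Origin: centre of its underside. Its x axis is the way the box slides home (away from the robot), y is left across it. An upright stop plate (48 mm tall) stands at its far end.
- carriage (a joint): Travel of the tray with the biscuit box along the runner's +x, m: it starts between 0 and 0.015 and is home against the stop at 0.060. It resists with about 4 N and stays where it is left. The box is fixed to the tray.
- box_front (a point): Centre of the box's front face (the one towards the robot), 67 mm above the counter; axes as the runner's. White box 160 mm along x, 140 mm across y, its bottom 20 mm above the counter; the front face is flat, from 22 to 112 mm above the counter. A bare push here along +x slides the tray.
- lid_top (a point): Centre of the top of the grey lid, 127 mm above the counter, the highest point of the box apart from open clips; the lid is 160 x 152 mm, already lies seated and is fixed to the box.
- clip_near_left (a joint): Angle of the near left lid clip, rad: 0 is open (sticking out sideways, 10 degrees above level), growing as it is pressed down, 1.75 is snapped shut (hanging straight down against the box side over its rim). An over-centre spring: it resists with about 3 N pressed at its outer end, 5 N half-way out, snaps shut by itself once past about 1.05, and springs open again if let go before that. Opposite corner: far right.
- hinge_near_left (a point): Middle of the hinge line of the near left clip, on the left edge of the lid, 118 mm above the counter, 50 mm from the box's middle along x; axes as the runner's, the clip swings about x. The white clip is a plate 34 mm wide along x, 5 mm thick, reaching 42 mm from the hinge, towards +y when open; shut, its lower end stands 11 mm out from the hinge line.
- clip_near_right (a joint): Angle of the near right lid clip, rad: 0 is open (sticking out sideways, 10 degrees above level), growing as it is pressed down, 1.75 is snapped shut (hanging straight down against the box side over its rim). An over-centre spring: it resists with about 3 N pressed at its outer end, 5 N half-way out, snaps shut by itself once past about 1.05, and springs open again if let go before that. Opposite corner: far left.
- hinge_near_right (a point): Middle of the hinge line of the near right clip, on the right edge of the lid, 118 mm above the counter, 50 mm from the box's middle along x; axes as the runner's, the clip swings about x. The white clip is a plate 34 mm wide along x, 5 mm thick, reaching 42 mm from the hinge, towards -y when open; shut, its lower end stands 11 mm out from the hinge line.
- clip_far_left (a joint): Angle of the far left lid clip, rad: 0 is open (sticking out sideways, 10 degrees above level), growing as it is pressed down, 1.75 is snapped shut (hanging straight down against the box side over its rim). An over-centre spring: it resists with about 3 N pressed at its outer end, 5 N half-way out, snaps shut by itself once past about 1.05, and springs open again if let go before that. Opposite corner: near right.
- hinge_far_left (a point): Middle of the hinge line of the far left clip, on the left edge of the lid, 118 mm above the counter, 50 mm from the box's middle along x; axes as the runner's, the clip swings about x. The white clip is a plate 34 mm wide along x, 5 mm thick, reaching 42 mm from the hinge, towards +y when open; shut, its lower end stands 11 mm out from the hinge line.
- clip_far_right (a joint): Angle of the far right lid clip, rad: 0 is open (sticking out sideways, 10 degrees above level), growing as it is pressed down, 1.75 is snapped shut (hanging straight down against the box side over its rim). An over-centre spring: it resists with about 3 N pressed at its outer end, 5 N half-way out, snaps shut by itself once past about 1.05, and springs open again if let go before that. Opposite corner: near left.
- hinge_far_right (a point): Middle of the hinge line of the far right clip, on the right edge of the lid, 118 mm above the counter, 50 mm from the box's middle along x; axes as the runner's, the clip swings about x. The white clip is a plate 34 mm wide along x, 5 mm thick, reaching 42 mm from the hinge, towards -y when open; shut, its lower end stands 11 mm out from the hinge line.
- cup: Bystander, to be left alone: white ceramic cup with a handle, 76 mm wide, 65 mm tall. Origin: on its axis at its underside.
- jug: Bystander, to be left alone: steel milk jug with a handle, 72 mm wide, 85 mm tall. Origin: on its axis at its underside.
- sugar_jar: Bystander, to be left alone: glass sugar jar, 72 mm wide, 90 mm tall. Origin: on its axis at its underside.
- water_bottle: Bystander, to be left alone: clear water bottle, 64 mm wide, 200 mm tall. Origin: on its axis at its underside.
- saucer: Bystander, to be left alone: white saucer, 130 mm wide, 16 mm tall. Origin: on its axis at its underside.
- spoon: Bystander, to be left alone: teaspoon, 140 mm long, lying flat. Origin: its underside, mid-length.
- tin: Bystander, to be left alone: tin, 80 mm wide, 110 mm tall. Origin: on its axis at its underside.

How it is judged:
On the way, in this order (a step that is already met when the one before it is completed fails the run):
1. one clip, any, is snapped shut, the others still open (((value of joint clip_near_left above 1.6 rad and value of joint each of clip_near_right, clip_far_left, clip_far_right below 1.6 rad) or (value of joint each of clip_near_left, clip_far_left, clip_far_right below 1.6 rad and value of joint clip_near_right above 1.6 rad) or (value of joint each of clip_near_left, clip_near_right, clip_far_right below 1.6 rad and value of joint clip_far_left above 1.6 rad) or (value of joint each of clip_near_left, clip_near_right, clip_far_left below 1.6 rad and value of joint clip_far_right above 1.6 rad))), for 0.2 s.
2. the clip at the opposite corner is snapped shut too, the other two still open (((value of joint each of clip_near_left, clip_far_right above 1.6 rad and value of joint each of clip_near_right, clip_far_left below 1.6 rad) or (value of joint each of clip_near_left, clip_far_right below 1.6 rad and value of joint each of clip_near_right, clip_far_left above 1.6 rad))), for 0.2 s.
3. a third clip is snapped shut, the last still open (((value of joint clip_near_left below 1.6 rad and value of joint each of clip_near_right, clip_far_left, clip_far_right above 1.6 rad) or (value of joint each of clip_near_left, clip_far_left, clip_far_right above 1.6 rad and value of joint clip_near_right below 1.6 rad) or (value of joint each of clip_near_left, clip_near_right, clip_far_right above 1.6 rad and value of joint clip_far_left below 1.6 rad) or (value of joint each of clip_near_left, clip_near_right, clip_far_left above 1.6 rad and value of joint clip_far_right below 1.6 rad))), for 0.2 s.
4. all four clips are snapped shut, the tray not yet pushed home (value of joint each of clip_near_left, clip_near_right, clip_far_left, clip_far_right above 1.6 rad and value of joint carriage below 0.05 m), for 0.2 s.
5. the tray is pushed home against its stop (value of joint carriage above 0.055 m), for 0.2 s.
At the end, for the whole second after the job is handed in: All four clips are shut (within 0.15 rad of straight down) and the tray with the box is at rest within 5 mm of its stop (travel above 0.055 of 0.060 m) (value of joint each of clip_near_left, clip_near_right, clip_far_left, clip_far_right above 1.6 rad and value of joint carriage above 0.055 m and velocity of joint carriage below 0.01 m/s); the robot touches nothing.
It fails at once if two clips on one side or end shut while the other two are open (not in opposite-corner order) ((value of joint each of clip_near_left, clip_near_right above 1.6 rad and value of joint each of clip_far_left, clip_far_right below 1.6 rad) or (value of joint each of clip_near_left, clip_far_left above 1.6 rad and value of joint each of clip_near_right, clip_far_right below 1.6 rad) or (value of joint each of clip_near_left, clip_far_left below 1.6 rad and value of joint each of clip_near_right, clip_far_right above 1.6 rad) or (value of joint each of clip_near_left, clip_near_right below 1.6 rad and value of joint each of clip_far_left, clip_far_right above 1.6 rad)).
It fails at once if the tray is pushed towards home (beyond 0.035 m of travel) while a clip is still open (value of joint carriage above 0.035 m and value of joint any of clip_near_left, clip_near_right, clip_far_left, clip_far_right below 1.6 rad).
It fails at once if a bystander is moved by more than 30 mm (distance of any of cup, jug, sugar_jar, water_bottle, saucer, spoon, tin from where it was at the start of the episode above 0.03 m).
It also fails if it takes over 61 s, if anything falls off the work surface, if the arm or the gripper's body presses on something with over 40 N, if the wrist force passes 120 N, or if a joint passes its speed limit or range.

## Working session

There is one attempt and no reset: what is moved stays moved. The work goes in short steps, Python scripts to look and compute and a shell command to move; the robot and the scene stay as the last step left them, time stands still between calls to the robot, and variables do not carry over. Pictures are saved under pics/ and viewed, at most 10 in all, crops included, and the job is handed in when it is done.

```bash
mkdir -p pics
python3 - <<'E'
from bench import env,capture,get_calibration
import cv2,numpy as np
s=env.state();print(s['t'],s['tcp_pos'],s['ee_rot'],s['grip_width'])
for n in("scene","top"):
    p,d=capture(n);np.savez(f'{n}.npz',p=p,d=d);cv2.imwrite(f'pics/{n}.png',p[:,:,::-1])
    c=get_calibration(n);print(n,np.round(c['intrinsics'],1).tolist(),np.round(c['cam_to_world'],3).tolist(),[k for k in c])
E
```

```text
0.0 [0.20946411 0.56194029 0.23011702] [ 1.77458601e-01  9.84127746e-01 -9.87756632e-04 -2.20516078e-04] 0.08511723088845184
scene [[406.3, 0.0, 251.8], [0.0, 406.3, 191.4], [0.0, 0.0, 1.0]] [[0.465, -0.732, 0.498, 1.217], [0.885, 0.38, -0.268, -0.402], [0.007, 0.565, 0.825, 1.332], [0.0, 0.0, 0.0, 1.0]] ['intrinsics', 'cam_to_world']
top [[359.6, 0.0, 258.6], [0.0, 359.6, 187.5], [0.0, 0.0, 1.0]] [[-0.015, 0.985, -0.17, 0.261], [-1.0, -0.012, 0.017, -0.018], [0.014, 0.17, 0.985, 1.329], [0.0, 0.0, 0.0, 1.0]] ['intrinsics', 'cam_to_world']
```

View pics/top.png

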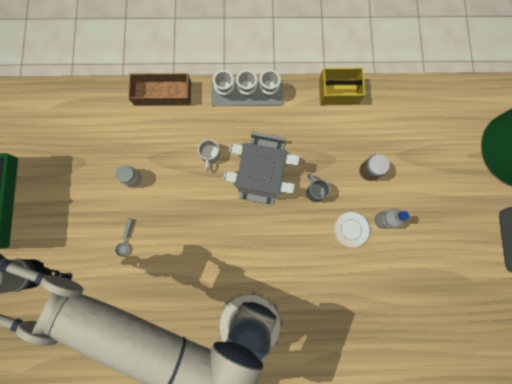

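View pics/scene.png

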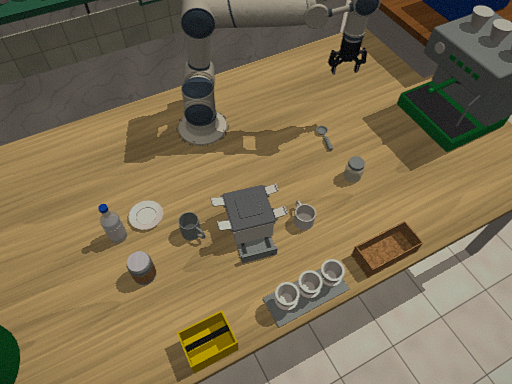

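The top view shows the grey lid at about (262,167). The white open clips are at (236,149), (292,160), (231,177) and (287,188), the jug is at (318,190) and the cup at (209,152). Next I measure the lid, clips and neighbours using depth.

```bash
cat > h.py <<'E'
import numpy as np,cv2
from bench import get_calibration
def cloud(n,p,d,M=None):
    c=get_calibration(n);K=c['intrinsics'];T=c['cam_to_world'] if M is None else M
    v,u=np.mgrid[:384,:512]
    X=np.stack([(u-K[0,2])/K[0,0]*d,-(v-K[1,2])/K[1,1]*d,-d],-1)
    W=X@np.array(T)[:3,:3].T+np.array(T)[:3,3]; W[d<=0]=np.nan
    return W
E
python3 - <<'E'
from h import *
for n in("top","scene"):
    z=np.load(n+'.npz');W=cloud(n,z['p'],z['d'])
    w=W.reshape(-1,3);rgb=z['p'].reshape(-1,3).astype(int)
    print(n,'table z',np.nanmedian(W[...,2]))
    roi=(w[:,0]>.4)&(w[:,0]<.75)&(abs(w[:,1])<.2)
    m=roi&(w[:,2]>.105)&(w[:,2]<.15)
    mx=rgb.max(1);lid=m&(mx<150);cl=m&(mx>165)
    print('lid h',np.median(w[lid,2]),lid.sum(),'rect',cv2.minAreaRect(w[lid,:2].astype(np.float32)*1000),'mean',w[lid].mean(0))
    img=np.zeros((384,512),np.uint8);img.flat[cl]=255
    k,L,S,C=cv2.connectedComponentsWithStats(img)
    for i in range(1,k):
        if S[i,4]>8: print('white',C[i].round(),S[i,4],W[L==i].mean(0).round(3))
    o=(w[:,2]>.012)&(w[:,0]>.3)&(w[:,0]<.8)&(w[:,1]>-.35)&(w[:,1]<.35)
    img[:]=0;img.flat[o]=255
    k,L,S,C=cv2.connectedComponentsWithStats(img)
    for i in range(1,k):
        if S[i,4]>60: q=W[L==i];print('obj',C[i].round(),S[i,4],q.min(0).round(3),q.max(0).round(3))
E
```

```text
top table z -0.0009718441088116814
lid h 0.12361511158440819 2093 rect ((536.5432739257812, -50.787322998046875), (238.12562561035156, 160.29525756835938), 77.88175964355469) mean [ 0.53463868 -0.04839725  0.1235035 ]
white [236. 148.] 106 [0.606 0.038 0.126]
white [292. 159.] 114 [ 0.566 -0.157  0.125]
white [230. 176.] 111 [0.509 0.058 0.125]
white [287. 187.] 116 [ 0.468 -0.136  0.125]
obj [261. 168.] 3035 [ 0.429 -0.18   0.012] [0.692 0.082 0.141]
obj [208. 152.] 259 [0.55  0.104 0.012] [0.658 0.178 0.07 ]
obj [317. 188.] 285 [ 0.432 -0.288  0.012] [ 0.532 -0.217  0.089]
scene table z -0.0013764905263617955
lid h 0.12273053255638955 1868 rect ((539.53076171875, -52.362396240234375), (240.79092407226562, 163.97509765625), 77.89666748046875) mean [ 0.54574829 -0.05335699  0.1225193 ]
white [270. 189.] 66 [0.51  0.055 0.124]
white [217. 201.] 80 [ 0.469 -0.137  0.124]
white [279. 212.] 76 [0.608 0.034 0.124]
white [224. 225.] 88 [ 0.568 -0.157  0.124]
obj [250. 217.] 3060 [ 0.447 -0.182  0.012] [0.697 0.08  0.14 ]
obj [304. 215.] 354 [0.55  0.1   0.013] [0.664 0.179 0.07 ]
obj [190. 226.] 452 [ 0.431 -0.291  0.012] [ 0.535 -0.221  0.091]
```

```bash
python3 -m handwheel '-1 .042 -.069 -.007 -.906;-1 .042 -.069 -.007 -.906;-1 .042 -.069 -.007 -.906;-1 .042 -.069 -.007 -.906;-1 .042 -.069 -.007 -.906;-1 .042 -.069 -.007 -.906;-1 .042 -.069 -.007 -.906;-1 .042 -.069 -.007 -.906;-1 .042 -.069 -.007 -.906;-1 .042 -.069 -.007 -.906;-1 .042 -.069 -.007 -.906;-1 .042 -.069 -.007 -.906;-1 .042 -.069 -.007 -.906;-1 .042 -.069 -.007 -.906;-1 .042 -.069 -.007 -.906;-1 .042 -.069 -.007 -.906;-1 .042 -.069 -.007 -.906;-1 .042 -.069 -.007 -.906;-1 0 0 0 0;-1 0 0 0 0'
cat > st.py <<'E'
from h import *
from bench import env
s=env.state();p=s['tcp_pos'];q=s['ee_rot'];a=np.degrees(np.arctan2(q[1],q[0]))
print('t',s['t'],'tcp',p.round(4),'yaw_y',round(2*a-90,1),'F',np.round(s['contact_force'],1),'w',round(s['grip_width'],4),'max q',np.round(s['joint_positions'],2))
for n,g in dict(NL=(.511,.064),FR=(.565,-.164),NR=(.467,-.143),FL=(.609,.043)).items(): print(n,((np.array(g)-p[:2])/.4).round(3),'dz to .08',round((.08-p[2])/.4,3))
E
python3 st.py
```

```text
t: 1.77
tcp_pos: [0.512, 0.0641, 0.1798]
ee_rot: [0.778, 0.628, -0.001, -0.001]
contact_force: [-0.1, 0.0, 0.0]
grip_width: 0.0002
grip_force: 0.0
t 1.7667 tcp [0.512  0.0641 0.1798] yaw_y -12.1 F [-0.1  0.   0. ] w 0.0002 max q [ 0.06 -0.14  1.55  0.    1.73  0.27]
NL [-0.002 -0.   ] dz to .08 -0.249
FR [ 0.133 -0.57 ] dz to .08 -0.249
NR [-0.112 -0.518] dz to .08 -0.249
FL [ 0.243 -0.053] dz to .08 -0.249
```

Right on target. Next I take a quick wrist picture to check the alignment before pressing.

Run:
```python
from bench import capture
import cv2
p,d=capture("wrist");cv2.imwrite('pics/w1.png',p[:,:,::-1])
```

```text
(no output)
```

View pics/w1.png

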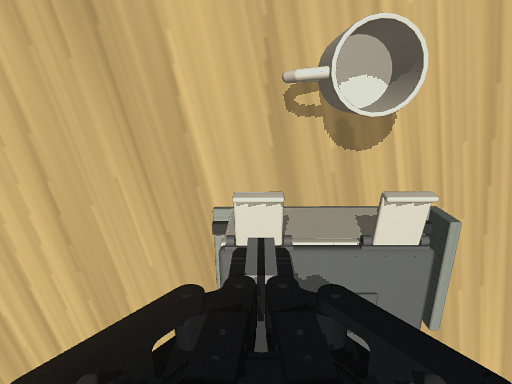

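The wrist view shows the shut fingertips at (261,240), centred across the near-left clip at (258,218). The cup at (380,65) is clear. Pressing down now, then lifting.

```bash
python3 -m handwheel '-1 0 0 -.04 0;-1 0 0 -.03 0;-1 0 0 -.03 0;-1 0 0 -.025 0;-1 0 0 -.025 0;-1 0 0 -.025 0;-1 0 0 -.025 0;-1 0 0 -.025 0;-1 0 0 -.025 0;-1 0 0 0 0;-1 0 0 0 0'; python3 st.py; python3 -m handwheel '-1 0 0 .04 0;-1 0 0 .07 0;-1 0 0 .07 0;-1 0 0 .07 0;-1 0 0 0 0'
python3 - <<'E'
from bench import capture
import cv2
p,d=capture("wrist");cv2.imwrite('pics/w2.png',p[:,:,::-1])
E
python3 st.py
```

```text
t: 2.73
tcp_pos: [0.5113, 0.0653, 0.0797]
ee_rot: [0.777, 0.629, -0.001, -0.001]
contact_force: [-0.3, -0.2, 0.8]
grip_width: -0.0003
grip_force: 0.0
t 2.7333 tcp [0.5113 0.0653 0.0797] yaw_y -12.0 F [-0.3 -0.2  0.8] w -0.0003 max q [ 0.06 -0.11  1.7  -0.    1.55  0.27]
NL [-0.001 -0.003] dz to .08 0.001
FR [ 0.134 -0.573] dz to .08 0.001
NR [-0.111 -0.521] dz to .08 0.001
FL [ 0.244 -0.056] dz to .08 0.001
t: 3.15
tcp_pos: [0.5145, 0.0655, 0.1888]
ee_rot: [0.777, 0.629, 0.005, 0.003]
contact_force: [1.3, -0.1, 1.6]
grip_width: -0.0003
grip_force: 0.0
t 3.2 tcp [0.5139 0.0655 0.1858] yaw_y -12.0 F [ 0.1 -0.  -0.8] w 0.0002 max q [ 0.06 -0.14  1.54 -0.    1.73  0.27]
NL [-0.007 -0.004] dz to .08 -0.265
FR [ 0.128 -0.574] dz to .08 -0.265
NR [-0.117 -0.521] dz to .08 -0.265
FL [ 0.238 -0.056] dz to .08 -0.265
```

View pics/w2.png

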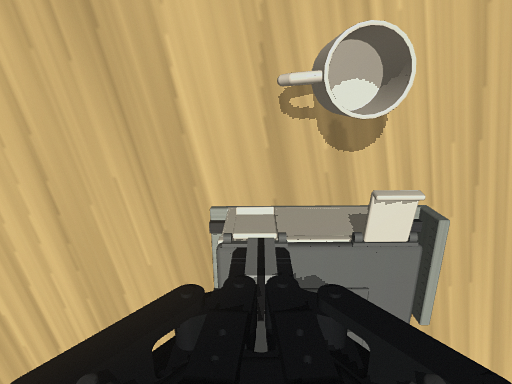

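The near-left clip hangs down at (250,218) with only its top edge visible, and the far-left one at (395,215) is still open. Next is far right.

```bash
python3 -m handwheel '-1 .019 -.082 0 0;-1 .019 -.082 0 0;-1 .019 -.082 0 0;-1 .019 -.082 0 0;-1 .019 -.082 0 0;-1 .019 -.082 0 0;-1 .019 -.082 0 0;-1 0 0 0 0;-1 0 0 0 0;-1 0 0 0 0' ; python3 st.py
```

```text
t: 4.03
tcp_pos: [0.5649, -0.1639, 0.18]
ee_rot: [0.777, 0.629, -0.0, -0.001]
contact_force: [-0.7, 0.5, 0.6]
grip_width: -0.0
grip_force: 0.0
t 4.0333 tcp [ 0.5649 -0.1639  0.18  ] yaw_y -12.0 F [-0.7  0.5  0.6] w -0.0 max q [-0.34  0.06  1.36  0.    1.73 -0.13]
NL [-0.135  0.57 ] dz to .08 -0.25
FR [ 0. -0.] dz to .08 -0.25
NR [-0.245  0.052] dz to .08 -0.25
FL [0.11  0.517] dz to .08 -0.25
```

```bash
python3 -m handwheel '-1 0 0 -.04 0;-1 0 0 -.03 0;-1 0 0 -.03 0;-1 0 0 -.025 0;-1 0 0 -.025 0;-1 0 0 -.025 0;-1 0 0 -.025 0;-1 0 0 -.025 0;-1 0 0 -.025 0;-1 0 0 0 0;-1 0 0 0 0;-1 0 0 .04 0;-1 0 0 .07 0;-1 0 0 .07 0;-1 0 0 .07 0;-1 0 0 0 0;-1 0 0 0 0'
cat > clips.py <<'E'
from h import *
from bench import capture
p,d=capture("top");W=cloud("top",p,d);np.savez('now.npz',p=p,d=d)
for n,g in dict(NL=(.511,.064),FR=(.565,-.164),NR=(.467,-.143),FL=(.609,.043)).items():
    m=(np.hypot(W[...,0]-g[0],W[...,1]-g[1])<.012)
    print(n,m.sum(),'median z',np.nanmedian(W[m][:,2]).round(3) if m.any() else None)
E
python3 clips.py; python3 st.py
```

```text
t: 5.45
tcp_pos: [0.5665, -0.1646, 0.1844]
ee_rot: [0.777, 0.629, 0.002, 0.003]
contact_force: [0.2, 0.1, -0.2]
grip_width: 0.0003
grip_force: 0.0
NL 25 median z 0.0
FR 115 median z 0.565
NR 0 median z None
FL 68 median z 0.122
t 5.5 tcp [ 0.5656 -0.1644  0.1819] yaw_y -12.0 F [-0.6 -1.1 -1. ] w 0.0 max q [-0.34  0.05  1.36 -0.    1.73 -0.13]
NL [-0.137  0.571] dz to .08 -0.255
FR [-0.002  0.001] dz to .08 -0.255
NR [-0.247  0.053] dz to .08 -0.255
FL [0.108 0.518] dz to .08 -0.255
```

Moving over to the far-left clip, then checking far right before pressing.

```bash
python3 -m handwheel '-1 .0157 .0739 0 0;-1 .0157 .0739 0 0;-1 .0157 .0739 0 0;-1 .0157 .0739 0 0;-1 .0157 .0739 0 0;-1 .0157 .0739 0 0;-1 .0157 .0739 0 0;-1 0 0 0 0;-1 0 0 0 0;-1 0 0 0 0' ; python3 clips.py;python3 st.py
python3 - <<'E'
import numpy as np,cv2
p=np.load('now.npz')['p'][110:230,180:350,::-1];cv2.imwrite('pics/t2.png',cv2.resize(p,None,fx=4,fy=4))
E
```

```text
t: 6.33
tcp_pos: [0.6086, 0.0424, 0.1794]
ee_rot: [0.777, 0.63, -0.001, -0.0]
contact_force: [0.1, -0.3, 0.3]
grip_width: -0.0003
grip_force: 0.0
NL 0 median z None
FR 29 median z -0.001
NR 60 median z 0.125
FL 127 median z 0.56
t 6.3833 tcp [0.6087 0.0418 0.1798] yaw_y -12.0 F [ 0.6  0.2 -0.6] w -0.0001 max q [ 0.01  0.12  1.3  -0.    1.73  0.22]
NL [-0.244  0.055] dz to .08 -0.249
FR [-0.109 -0.515] dz to .08 -0.249
NR [-0.354 -0.462] dz to .08 -0.249
FL [0.001 0.003] dz to .08 -0.249
```

View pics/t2.png

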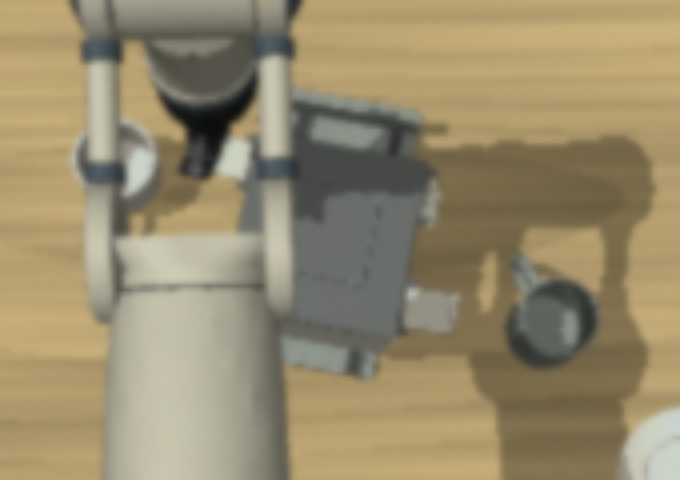

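The far-right clip is shut, a thin sliver at (430,195), and near-right at (430,310) is open. Pressing far left, then on to near right.

```bash
python3 -m handwheel '-1 0 0 -.04 0;-1 0 0 -.03 0;-1 0 0 -.03 0;-1 0 0 -.025 0;-1 0 0 -.025 0;-1 0 0 -.025 0;-1 0 0 -.025 0;-1 0 0 -.025 0;-1 0 0 -.025 0;-1 0 0 0 0;-1 0 0 0 0;-1 0 0 .04 0;-1 0 0 .07 0;-1 0 0 .07 0;-1 0 0 .07 0;-1 0 0 0 0;-1 0 0 0 0' && python3 -m handwheel '-1 -.0506 -.066 0 0;-1 -.0506 -.066 0 0;-1 -.0506 -.066 0 0;-1 -.0506 -.066 0 0;-1 -.0506 -.066 0 0;-1 -.0506 -.066 0 0;-1 -.0506 -.066 0 0;-1 0 0 0 0;-1 0 0 0 0;-1 0 0 0 0' ; python3 clips.py;python3 st.py
```

```text
t: 7.8
tcp_pos: [0.6105, 0.0428, 0.1846]
ee_rot: [0.777, 0.629, 0.003, 0.002]
contact_force: [-0.1, -0.5, -0.8]
grip_width: -0.0003
grip_force: 0.0
t: 8.63
tcp_pos: [0.4675, -0.1417, 0.1802]
ee_rot: [0.777, 0.629, 0.0, -0.0]
contact_force: [-0.3, 0.0, -0.3]
grip_width: -0.0001
grip_force: 0.0
NL 27 median z -0.001
FR 0 median z None
NR 112 median z 0.562
FL 26 median z 0.0
t 8.6833 tcp [ 0.4678 -0.1413  0.1803] yaw_y -11.9 F [ 0.1 -0.3 -0.2] w -0.0002 max q [-0.36 -0.21  1.61  0.    1.74 -0.15]
NL [0.108 0.513] dz to .08 -0.251
FR [ 0.243 -0.057] dz to .08 -0.251
NR [-0.002 -0.004] dz to .08 -0.251
FL [0.353 0.461] dz to .08 -0.251
```

```bash
python3 -m handwheel '-1 0 0 -.04 0;-1 0 0 -.03 0;-1 0 0 -.03 0;-1 0 0 -.025 0;-1 0 0 -.025 0;-1 0 0 -.025 0;-1 0 0 -.025 0;-1 0 0 -.025 0;-1 0 0 -.025 0;-1 0 0 0 0;-1 0 0 0 0;-1 0 0 .04 0;-1 0 0 .07 0;-1 0 0 .07 0;-1 0 0 .07 0;-1 0 0 0 0;-1 0 0 0 0' && python3 -m handwheel '-1 -.0086 .0168 0 1;-1 -.0086 .0168 0 1;-1 -.0086 .0168 0 1;-1 -.0086 .0168 0 1;-1 -.0086 .0168 0 1;-1 -.0086 .0168 0 1;-1 -.0086 .0168 0 1;-1 -.0086 .0168 0 1;-1 -.0086 .0168 0 1;-1 -.0086 .0168 0 1;-1 -.0086 .0168 0 1;-1 -.0086 .0168 0 1;-1 -.0086 .0168 0 1;-1 -.0086 .0168 0 1;-1 -.0086 .0168 0 1;-1 -.0086 .0168 0 1;-1 -.0086 .0168 0 1;-1 -.0086 .0168 0 1;-1 0 0 0 0;-1 0 0 0 0' ; python3 clips.py;python3 st.py
python3 - <<'E'
from h import *
from bench import capture
p,d=capture('scene');W=cloud('scene',p,d)
m=(W[...,2]>.118)&(W[...,2]<.132)&(W[...,0]>.44)&(W[...,0]<.68)&(abs(W[...,1]+.05)<.12)
w=W[m];r=w[:,:2]-[.538,-.05];print('lid along',np.percentile(r@[.978,-.207],[1,99]),'across',np.percentile(r@[.207,.978],[1,99]))
cv2.imwrite('pics/s2.png',cv2.resize(p[140:280,160:340,::-1],None,fx=4,fy=4))
E
```

```text
t: 10.1
tcp_pos: [0.4686, -0.1425, 0.1839]
ee_rot: [0.777, 0.629, 0.001, 0.002]
contact_force: [-0.7, -0.3, -0.5]
grip_width: 0.0001
grip_force: 0.0
t: 11.77
tcp_pos: [0.4053, -0.021, 0.18]
ee_rot: [0.105, 0.994, -0.0, -0.001]
contact_force: [-0.1, 0.5, -0.1]
grip_width: -0.0002
grip_force: 0.0
NL 0 median z None
FR 30 median z -0.001
NR 27 median z -0.0
FL 27 median z -0.002
t 11.8167 tcp [ 0.4054 -0.0212  0.1802] yaw_y 77.9 F [ 0.   0.1 -0.2] w -0.0001 max q [-0.14 -0.45  1.8  -0.    1.79 -1.5 ]
NL [0.264 0.213] dz to .08 -0.25
FR [ 0.399 -0.357] dz to .08 -0.25
NR [ 0.154 -0.304] dz to .08 -0.25
FL [0.509 0.161] dz to .08 -0.25
lid along [-0.07602342  0.08051743] across [-0.07870634  0.08009434]
```

View pics/s2.png

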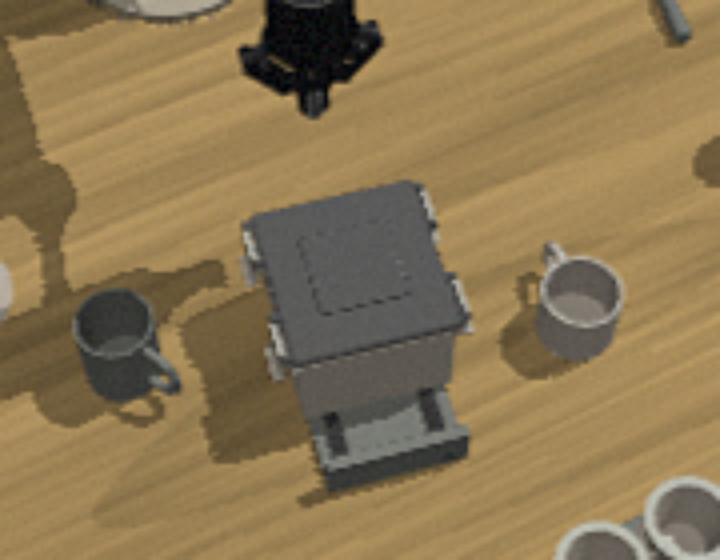

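All four clips are shut: slivers at (250,250), (275,350), (430,205) and (460,300). The gripper stands in front of the box. Lowering, then pushing along the runner axis.

```bash
python3 -m handwheel '-1 0 0 -.06 0;-1 0 0 -.06 0;-1 0 0 -.06 0;-1 0 0 -.0575 0;-1 0 0 0 0;-1 .0245 -.0052 0 0;-1 .0245 -.0052 0 0;-1 .0245 -.0052 0 0;-1 .0147 -.0031 0 0;-1 .0147 -.0031 0 0;-1 .0147 -.0031 0 0;-1 .0147 -.0031 0 0;-1 .0147 -.0031 0 0;-1 .0147 -.0031 0 0;-1 .0147 -.0031 0 0;-1 0 0 0 0'; python3 st.py|head -1
```

```text
t: 13.2
tcp_pos: [0.4773, -0.0363, 0.0858]
ee_rot: [0.104, 0.995, -0.0, 0.001]
contact_force: [0.0, 1.0, -0.6]
grip_width: 0.0001
grip_force: 0.0
t 13.2 tcp [ 0.4773 -0.0363  0.0858] yaw_y 78.0 F [ 0.   1.  -0.6] w 0.0001 max q [-0.15 -0.22  1.79 -0.    1.57 -1.51]
```

```bash
python3 -m handwheel '-1 .0122 -.0026 0 0;-1 .0122 -.0026 0 0;-1 .0122 -.0026 0 0;-1 .0098 -.0021 0 0'; for i in 1 2 3 4 5 6; do :; done; python3 st.py|head -1; python3 -m handwheel '-1 .005 -.001 0 0;-1 .005 -.001 0 0;-1 .005 -.001 0 0'|grep -E 'tcp|contact'
```

```text
t: 13.53
tcp_pos: [0.495, -0.0399, 0.0857]
ee_rot: [0.104, 0.995, 0.0, -0.0]
contact_force: [-4.6, 1.0, 1.8]
grip_width: 0.0002
grip_force: 2.2
t 13.5333 tcp [ 0.495  -0.0399  0.0857] yaw_y 78.0 F [-4.6  1.   1.8] w 0.0002 max q [-0.15 -0.17  1.74  0.    1.57 -1.51]
tcp_pos: [0.5004, -0.0411, 0.0857]
contact_force: [-17.3, 3.6, 8.3]
```

The force jump to 17 N suggests the stop. One more small nudge to confirm, then I back off and look.

```bash
python3 -m handwheel '-1 .004 -.0008 0 0;-1 0 0 0 0;-1 0 0 0 0'|grep -E 'tcp|contact'; python3 -m handwheel '-1 -.0245 .0052 0 0;-1 -.0245 .0052 0 0;-1 -.049 .0104 0 0;-1 -.049 .0104 0 0;-1 0 0 .08 0;-1 0 0 .08 0;-1 0 0 .08 0;-1 0 0 0 0;-1 0 0 0 0'
python3 - <<'E'
from h import *
from bench import capture
p,d=capture('scene');W=cloud('scene',p,d)
m=(W[...,2]>.118)&(W[...,2]<.132)&(W[...,0]>.44)&(W[...,0]<.72)&(abs(W[...,1]+.06)<.13)
r=W[m][:,:2]-[.538,-.05];print('lid along',np.percentile(r@[.978,-.207],[1,99]))
cv2.imwrite('pics/s3.png',cv2.resize(p[140:280,160:340,::-1],None,fx=4,fy=4))
E
```

```text
tcp_pos: [0.5003, -0.0411, 0.0857]
contact_force: [-13.4, 1.8, 5.9]
t: 14.78
tcp_pos: [0.4452, -0.0294, 0.1847]
ee_rot: [0.104, 0.995, -0.0, 0.004]
contact_force: [-0.5, 0.1, -0.6]
grip_width: -0.0001
grip_force: 0.0
lid along [-0.02271209  0.13318463]
```

View pics/s3.png

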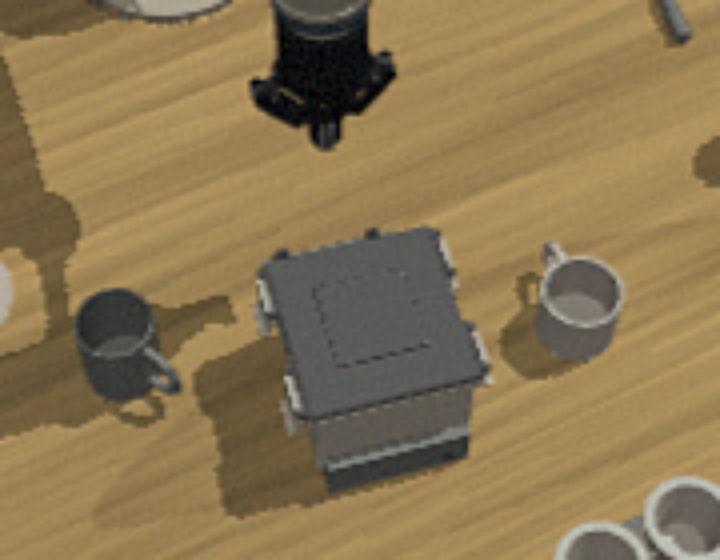

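The box now stands against the stop plate at (400,460), having moved 53 mm. The arm could not advance it any further. All four clips are shut, the cup and jug are where they were, and the arm is clear.

```bash
python3 -c "
from bench import env
print(env.sign_off())"
```

```text
the job is handed in; nothing more can be done
None
```

All four clips are snapped shut in opposite-corner order (near left, far right, far left, near right), the box is pushed home against its stop, and the job was handed in at about 15 s; no verdict came back.

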